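# Lock the knife box and put its key away

### The arm

A 6-joint arm with a two-finger parallel gripper is mounted at the origin on the work surface. World frame = base frame: x ahead of the robot, y to its left, z up, the work surface at z = 0. Lengths are in m, angles in degrees, forces in N, time in s.
With the tool pointing down it reaches from about 0.325 to 0.775 m from the base axis. Payload 5.5 kg.
Tool frame: the origin (TCP) lies at the centre of the arm's flange, where the gripper is bolted on; the fingertips stand 182 mm ahead of it and the grasp point (between the pads) lies 163 mm ahead of it; z points along the fingers, y is the direction in which the jaws open and shut (so a half turn about z gives the same grasp; the last joint's range is limited). The gripper opens to 88 mm and grips with 3 to 60 N. Pads are 20 mm wide; open, the fingers measure 115 mm over their backs; the gripper's body (75 mm by 178 mm) begins 61 mm behind the grasp point.
Start: joints at [67.913, 5.22, 70.514, -0, 104.267, -3.249], TCP at [0.194, 0.568, 0.405] pointing down, gripper open.
Joint ranges: [-164.24, 164.24], [-49.07, 125.15], [9.68, 141.18], [-86.29, 266.29], [3.28, 154.24], [-151.56, 151.56]. Speed limits (degrees/s): [147.25, 147.25, 172.46, 180, 180, 180].

### API

Orientations are given as [roll, pitch, yaw] about the fixed x, y, z axes, in that order (R = Rz(yaw) Ry(pitch) Rx(roll)).
In Python, from station import r gives the robot as it stands. The module is installed in compiled form; this text tells all that it offers. Calls block until the motion is done:
- r.reach(position, orientation): joint-space move of the TCP to a pose.
- r.servo_line(position, rotation=None, speed=0.15): straight line of the TCP; rotation=None keeps the orientation; speed is the mean speed in m/s.
- r.move_joints(angles): joint-space move.
- r.let_go() and r.grab(squeeze=None): open the fingers fully, or close them until they stop; squeeze is the grip in N (None keeps the last).
- r.wait(seconds).
- r.inverse_kinematics(position, orientation): joint angles nearest the present ones, or None.
- r.sense(): the state.
- r.snapshot(name): name is "side" or "top"; returns a dict with "frame" (480x640x3 uint8, red, green, blue), "fx", "fy", "cx", "cy" (pixels), "R" (3x3) and "t" (3): a world point X has camera coordinates R X + t. Camera axes: x right, y down, z forward; pixel columns grow to the right and rows downward; lengths in m; the calibration is good to about 2 mm. A picture is of the moment at which its call begins. There is no depth.
A pose or a line that the arm cannot do raises r.IKError and nothing moves.
- r.hand_in(): hands the job in, once; it reports no verdict.
The state is a dict: "clock": time; "joints": joint angles; "joint_vel": joint speeds; "joint_torque": joint torques, N m; "tcp_pos": TCP position; "orientation": TCP orientation; "contact_force": force on the tool from outside, world axes, zero at the start; "torque": the same for the moment, N m; "opening": finger opening in m.
Only numpy, scipy, OpenCV 4.12 (cv2) and the standard library are available. Lean on these libraries where they do the work, as an engineer would, in place of code of your own. Each camera call takes 0.05 s, during which the arm holds its last target. There are 200 camera calls.

### The job

The key has been left half turned in the lock of the blue knife box. Turn it clockwise until the bolt is fully out in its keeper, turn it back to the one place where it will come out (feel for it, never forcing the key), draw it out, and lay it in the wooden key tray. Leave everything else where it is.

Things in the scene. Friction and masses are not known exactly. Their poses are not given: they have to be found in the camera images.
- box: Blue steel knife box, fixed, 200 x 150 mm, 70 mm high; origin under its centre, z up, x from the fixed front strip towards the lid's hinges. A dark lock case (80 x 72 mm, 28 mm high, its top 98 mm above the bench) stands on the front strip, centred at x = -45 mm, y = 0; a steel keeper (16 mm in x, 39 mm wide, 23 mm high) on the lid at x = +8 mm.
- lock_top (a point): Centre of the lock, on its vertical axis, level with the lock case's top; axes as the box. Round it a brass ring 43 mm across (1 mm proud) with one radial exit slot 7.2 mm wide: the key can be drawn straight up only with its tooth under this slot, to within about 0.1 rad; elsewhere the tooth catches under the ring after 2 mm of lift.
- key_bow (a point): Centre of the key's yellow bow (30 mm wide along x, 8 mm thick along y, 30 mm high along z). Key axes: z along the key away from its tip, x towards the tooth. At first the key stands upright in the lock, half turned, tooth 0.6 rad clockwise (from above) of the box's +x, bow centre 27 mm above the lock case's top; the tip is 49 mm below the bow's centre.
- key_mid (a point): Middle of the whole key, 32 mm from its tip on its long axis; axes as the key.
- key: The key; origin at its tip, axes as point key_bow. 64 mm long, about 50 g, with a rounded tip on which it cannot stand. Blade 12 x 4 mm, 22 mm deep in the lock, with 1 mm of play at each side in the plug's slot; the tooth, 4 mm thick, reaches to 13 mm from the key's axis, 3 to 16 mm above the tip. Over 0.3 N m of twist or 20 N of pull would be forcing it.
- bolt (a joint): Brass bolt, sliding along the box's +x into the keeper: 0 drawn back, 0.011 m fully out. The plug pushes it out between about 0.65 and 1.25 rad clockwise, where it comes up hard against its stop. It stays out by itself when the key turns back.
- tray: Wooden key tray, fixed, open on top, 150 x 130 mm, 18 mm high, walls and floor 5 mm; origin under its centre.
- dish: Bystander: black food-sample dish, 136 mm across, 18 mm high with coloured balls to 42 mm; origin under its centre
- squeeze_a: Bystander: white bottle with red band, 60 mm across, 170 mm high; origin under its centre
- squeeze_b: Bystander: white bottle with black band, 60 mm across, 170 mm high; origin under its centre
- tub_a: Bystander: white tub with orange cap, 90 mm across, 90 mm high; origin under its centre
- tub_b: Bystander: white tub with green cap, 90 mm across, 90 mm high; origin under its centre
- plaster: Bystander: pale plaster mould block 90 x 130 x 50 mm; origin under its centre
- brush: Bystander: brush lying on the bench, about 200 mm long; origin under it
- plug (a joint): Angle of the black plug, below the ring, that holds and turns with the key: 0 with the key's tooth along the box's +x, growing clockwise seen from above; it turns from -0.55 to 1.35 rad. About 0.6 at first. The ring's exit slot is somewhere between -0.4 and +0.4 on this scale, unknown: feel for it, or look. Turning takes under 0.2 N m, bolt included.
Mind the look-alikes: they are no part of the job. There is more than one size of the tray; the one meant has the size given above.

How it is judged:
By the outcome, as a careful person would: the job done as asked, in the order asked, and still so for the second after the job is handed in, with the robot touching nothing.
It also fails if it takes over 72 s, if anything falls off the work surface, if the arm or the gripper's body presses on something with over 40 N, if the wrist force passes 120 N, or if a joint passes its speed limit or range.

## Working session

There is one attempt and no reset: what is moved stays moved. The work goes in short steps, each a Python script; the robot and the scene stay as the last script left them, time stands still between calls to the robot, and variables do not carry over. Pictures are saved under pics/ and viewed, about 8 in all and at most 12, crops included, and the job is handed in when it is done.

```bash
mkdir -p pics; ls; python3 - <<'E'
from station import r
import cv2,numpy as np
for n in("top","side"):
    s=r.snapshot(n); cv2.imwrite(f"pics/{n}0.png",s["frame"][:,:,::-1]); print(n,s["fx"],s["cx"],s["cy"],np.round(s["R"],4).tolist(),np.round(s["t"],4).tolist())
print(r.sense())
E
```

```text
pics
top 596.2936828875149 323.4092347621916 239.01557559671934 [[0.0029, -1.0, -0.0011], [-0.99, -0.0027, -0.1409], [0.1409, 0.0015, -0.99]] [-0.1026, 0.5393, 1.4291]
side 536.53358620607 313.94173459654644 234.3012049605285 [[0.8709, -0.4913, -0.0123], [-0.3914, -0.6783, -0.6219], [0.2972, 0.5464, -0.783]] [-0.523, 0.1967, 1.1098]
{'clock': 0.1, 'joints': array([ 6.79112862e+01,  5.25973612e+00,  7.05726791e+01,  4.86017263e-04,
        1.04265220e+02, -3.24807820e+00]), 'joint_vel': array([-0.07379548, -0.05581811, -0.13063533, -0.00532639,  0.13254538,
       -0.01189852]), 'joint_torque': array([ 2.31192556e-03, -4.47861171e+01, -4.07567167e+01,  6.99955481e-02,
        2.85086705e-02, -1.05577321e-04]), 'tcp_pos': array([0.19378128, 0.56791472, 0.40363251]), 'orientation': array([-1.79902548e+02, -6.00243233e-03,  1.61159479e+02]), 'contact_force': array([ 0.44376419, -0.70705464, -0.27877905]), 'torque': array([ 0.00486727,  0.00084795, -0.00689128]), 'opening': 0.0876302807300698}
```

View pics/top0.png

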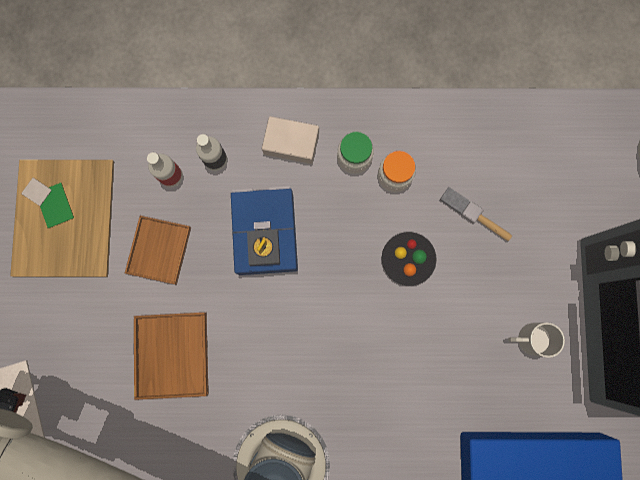

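View pics/side0.png

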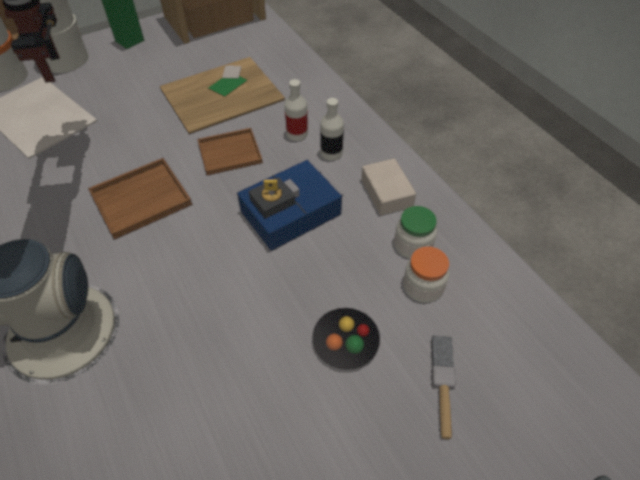

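The top view shows the blue box at about (264,230), with its lock ring at (263,247). There are two trays: a small one at (158,250) and a large one at (171,356). Next I measure both and take a closer look at the lock.

```bash
cat > h.py <<'E'
import numpy as np,cv2
from station import r
def ray(s,uv,z):
    R=np.array(s["R"]);t=np.array(s["t"]);c=-R.T@t
    d=R.T@np.array([(uv[0]-s["cx"])/s["fx"],(uv[1]-s["cy"])/s["fy"],1.])
    return c+d*(z-c[2])/d[2]
def proj(s,X):
    p=np.array(s["R"])@np.array(X)+np.array(s["t"]); return np.array([s["fx"]*p[0]/p[2]+s["cx"],s["fy"]*p[1]/p[2]+s["cy"]])
E
python3 - <<'E'
from h import *
S={n:r.snapshot(n) for n in("top","side")}
f=S["top"]["frame"];hsv=cv2.cvtColor(f,cv2.COLOR_RGB2HSV)
def rects(m,z,lo,hi):
    for c in cv2.findContours(m,cv2.RETR_EXTERNAL,cv2.CHAIN_APPROX_NONE)[0]:
        if lo<cv2.contourArea(c)<hi:
            P=np.array([ray(S["top"],p[0],z)[:2] for p in c],np.float32)
            print(z,np.round(cv2.minAreaRect(P),4) if 0 else cv2.minAreaRect(P), c.mean(0))
m=cv2.inRange(hsv,(3,90,60),(16,255,255));rects(m,.018,1500,9000)
m=cv2.inRange(hsv,(105,120,50),(125,255,255));m[400:]=0;rects(m,.07,1500,9000)
for n,(x,y) in dict(top=(235,200),side=(230,165)).items():
    w,h=(75,80) if n=="top" else (115,80)
    c=cv2.resize(S[n]["frame"][y:y+h,x:x+w],None,fx=6,fy=6,interpolation=cv2.INTER_CUBIC)
    cv2.imwrite(f"pics/c_{n}.png",c[:,:,::-1])
a=cv2.imread("pics/c_top.png")[:, :450];b=cv2.imread("pics/c_side.png")
cv2.imwrite("pics/c1.png",cv2.resize(np.hstack([a,b]),None,fx=.68,fy=.68)) 
# lock case dark, yellow blobs
for n in S:
    hs=cv2.cvtColor(S[n]["frame"],cv2.COLOR_RGB2HSV)
    m=cv2.inRange(hs,(18,110,90),(35,255,255))
    k,l,st,ce=cv2.connectedComponentsWithStats(m)
    for i in range(1,k):
        if st[i,4]>15: print(n,st[i],ce[i])
E
```

```text
0.018 ((0.2566848695278168, 0.2697121500968933), (0.19986845552921295, 0.17736123502254486), 2.96586275100708) [[170.31290323 355.4483871 ]]
0.018 ((0.514945387840271, 0.31185510754585266), (0.13288246095180511, 0.1487392634153366), 77.82225799560547) [[157.55813953 249.79534884]]
0.07 ((0.6068872809410095, 0.048443231731653214), (0.09614665806293488, 0.14772026240825653), 4.1099934577941895) [[261.66985646 210.20095694]]
top [ 52 229   8  10  21] [ 55.33333333 233.19047619]
top [254 237  18  19 236] [262.52542373 246.47881356]
top [395 247  12  12 117] [400.36752137 252.36752137]
side [262 180  20  21 259] [270.76447876 190.38610039]
side [339 316  15  15 171] [346.26315789 323.20467836]
```

View pics/c1.png

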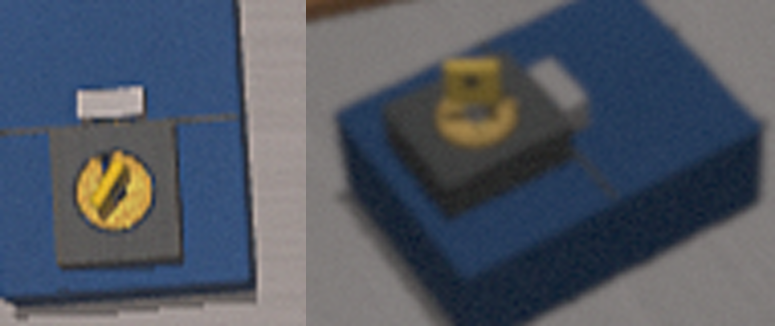

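The tray measuring 133 x 149 mm is the right one, centred at (0.515, 0.312). The box yaw is about 4.1°. The exit slot shows as a dark notch up and to the left of the ring's centre, so it lies on the negative plug side. Next I cross-check the lock's centre and move above it.

```bash
python3 - <<'E'
from h import *
S={n:r.snapshot(n) for n in("top","side")}
print("ring top",ray(S["top"],(262.6,246.3),.099))
a=np.radians(4.11); L=np.array([.60689,.04844])-.097*np.array([np.cos(a),np.sin(a)]); print("lock from lid",L)
hs=cv2.cvtColor(S["top"]["frame"],cv2.COLOR_RGB2HSV); 
for n,roi in dict(top=(225,285,225,280),side=(175,230,235,310)).items():
    g=S[n]["frame"]; hs=cv2.cvtColor(g,cv2.COLOR_RGB2HSV)
    y0,y1,x0,x1=roi
    m=np.zeros(g.shape[:2],np.uint8); m[y0:y1,x0:x1]=((hs[...,2]<110)&(hs[...,1]<60))[y0:y1,x0:x1]*255
    m=cv2.morphologyEx(m,cv2.MORPH_OPEN,np.ones((3,3)))
    c=max(cv2.findContours(m,cv2.RETR_EXTERNAL,cv2.CHAIN_APPROX_NONE)[0],key=cv2.contourArea)
    P=np.array([ray(S[n],p[0],.098)[:2] for p in c],np.float32); print(n,"case",cv2.minAreaRect(P))
    ye=cv2.inRange(hs,(18,110,90),(35,255,255)); ye[:y0]=0;ye[y1:]=0;ye[:,:x0]=0;ye[:,x1:]=0
    c=cv2.convexHull(np.vstack(cv2.findContours(ye,cv2.RETR_EXTERNAL,cv2.CHAIN_APPROX_NONE)[0]))
    P=np.array([ray(S[n],p[0],.099)[:2] for p in c],np.float32); print(n,"yellow",cv2.minEnclosingCircle(P),cv2.minAreaRect(P))
# ring in side: project candidate ring bottom
for X in (L,): print(proj(S["side"],[*X,.099]),proj(S["top"],[*X,.099]),proj(S["side"],[*X,.125]))
E
```

```text
ring top [0.51322209 0.04192574 0.099     ]
lock from lid [0.51013946 0.04148786]
top case ((0.5129877328872681, 0.04106765612959862), (0.08625287562608719, 0.07313133031129837), 4.18138313293457)
top yellow ((0.5133126378059387, 0.04167254641652107), 0.022298891097307205) ((0.5139201879501343, 0.042187921702861786), (0.04281812906265259, 0.04004582017660141), 0.877686083316803)
side case ((0.5179818868637085, 0.031141525134444237), (0.10367582738399506, 0.08972802013158798), 4.340029239654541)
side yellow ((0.51536625623703, 0.05027524381875992), 0.03329533338546753) ((0.5185310244560242, 0.04821794480085373), (0.061793699860572815, 0.04122436046600342), 59.93580627441406)
[269.31514289 193.10220641] [262.76339895 247.5997959 ] [268.40456092 185.08170662]
```

```bash
cat >> h.py <<'E'
YB=4.15
def yaw(p): return YB-np.degrees(p)+180   # tool yaw for key angle p (clockwise, rad)
def st(tag=""):
    s=r.sense(); print(tag,"t%.1f"%s["clock"],"p",np.round(s["tcp_pos"],4),"o",np.round(s["orientation"],1),"F",np.round(s["contact_force"],1),"M",np.round(s["torque"],3),"op %.4f"%s["opening"],flush=True); return s
E
python3 - <<'E'
from h import *
X=[.513,.0417]; o=[180,0,yaw(.6)]
r.reach([*X,.36],o); st()
r.servo_line([*X,.29]); st()
r.grab(4); r.wait(.3); s=st()
print(r.sense()["joints"])
f=r.snapshot("side")["frame"];c=cv2.resize(f[100:240,200:340],None,fx=4,fy=4,interpolation=cv2.INTER_CUBIC);cv2.imwrite("pics/s2.png",c[:,:,::-1])
E
```

```text
t2.5 p [0.513  0.0424 0.3601] o [180.   -0.  149.8] F [0.1 1.1 0.4] M [-0.048 -0.01  -0.015] op 0.0880
 t3.1 p [0.5131 0.0419 0.2906] o [180.    0.  149.8] F [0.1 0.2 0.9] M [ 0.021  0.049 -0.048] op 0.0880
 t4.6 p [0.5131 0.0419 0.2899] o [180.   -0.  149.8] F [ 1.9  3.3 -1.8] M [ 0.455 -0.326  0.026] op 0.0084
[ 8.68753121e-01 -7.55763527e+00  9.47342150e+01  2.49795240e-02
  9.28089808e+01 -5.89141478e+01]
```

View pics/s2.png

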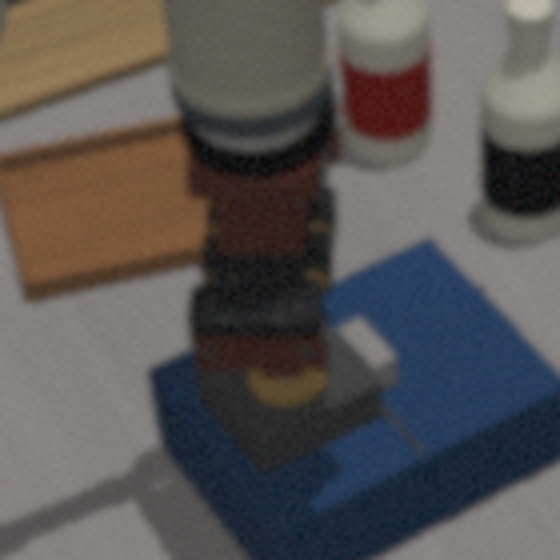

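The grip is on, with the fingers stopped at 8.4 mm and about 3.8 N of side load along the jaws. I relieve that load, tighten the grip and turn clockwise in small steps.

```bash
cat >> h.py <<'E'
def go(P,p,v=.03):  # key angle p at TCP P
    r.servo_line(list(P),[180,0,(yaw(p)+180)%360-180],speed=v)
def relax(P,p,g=.00012,n=4,tol=2.5,cap=.0006):
    P=np.array(P,float)
    for _ in range(n):
        F=r.sense()["contact_force"][:2]
        if np.hypot(*F)<tol: break
        d=g*F; d*=min(1,cap/np.hypot(*d)); P[:2]+=d; go(P,p); r.wait(.08)
    return P
E
python3 - <<'E'
from h import *
P=np.array([.513,.0417,.29])
P=relax(P,.6,n=5,tol=1);s=st("rel")
r.grab(30); r.wait(.1); s=st("30")
P=relax(P,.6,n=4); M0=r.sense()["torque"][2]
p=.6
while p<1.0:
    p+=.08; go(P,p); r.wait(.08); P=relax(P,p,n=3); s=st("%.2f %s"%(p,np.round(P,4)))
    if abs(s["torque"][2]-M0)>.17 or np.hypot(*s["contact_force"][:2])>15: break
E
```

```text
rel t5.7 p [0.5135 0.0422 0.29  ] o [-180.     0.   149.8] F [ 0.   0.1 -0. ] M [-0.011  0.023  0.03 ] op 0.0080
30 t6.0 p [0.5135 0.0423 0.29  ] o [-180.     0.   149.8] F [ 0.5 -0.1 -0.1] M [-0.063  0.04   0.021] op 0.0077
0.68 [0.5135 0.0424 0.29  ] t6.3 p [0.5136 0.0425 0.2901] o [180.    0.  145.3] F [ 1.5  1.2 -0.9] M [ 0.278 -0.316 -0.015] op 0.0074
0.76 [0.5143 0.0432 0.29  ] t7.3 p [0.5142 0.0431 0.29  ] o [-180.    -0.   140.6] F [0.2 0.9 0.4] M [ 0.262 -0.115  0.044] op 0.0077
0.84 [0.5143 0.0432 0.29  ] t7.7 p [0.5143 0.0432 0.2901] o [180.    0.  136.1] F [1.  2.  0.1] M [ 0.427 -0.307  0.076] op 0.0078
0.92 [0.5143 0.0432 0.29  ] t8.0 p [0.5143 0.0432 0.2901] o [180.    0.  131.6] F [ 1.6  1.3 -0.4] M [ 0.34  -0.466  0.073] op 0.0084
1.00 [0.5146 0.0435 0.29  ] t8.7 p [0.5145 0.0434 0.29  ] o [-180.     0.   126.9] F [1.3 0.8 0.7] M [ 0.078 -0.273  0.056] op 0.0074
1.08 [0.5146 0.0435 0.29  ] t9.0 p [0.5146 0.0434 0.29  ] o [-180.     0.   122.4] F [2.1 0.3 0.8] M [ 0.023 -0.303  0.084] op 0.0077
```

```bash
python3 - <<'E'
from h import *
P=np.array([.5146,.0435,.29]); p=1.08
while p<1.55:
    p+=.03; go(P,p); r.wait(.1); P=relax(P,p,n=2); s=st("%.2f %s"%(p,np.round(P,4)))
    if abs(s["torque"][2])>.19 or np.hypot(*s["contact_force"][:2])>15: break
E
```

```text
1.11 [0.5146 0.0435 0.29  ] t9.3 p [0.5146 0.0434 0.29  ] o [-180.     0.   120.6] F [0.7 0.  0.6] M [-0.101 -0.285  0.11 ] op 0.0078
1.14 [0.5146 0.0435 0.29  ] t9.7 p [0.5146 0.0434 0.29  ] o [-180.     0.   118.9] F [ 1.7 -0.2  0.4] M [-0.12  -0.226  0.092] op 0.0078
1.17 [0.5149 0.0433 0.29  ] t10.4 p [0.5148 0.0433 0.29  ] o [-180.    -0.   117.1] F [ 0.2 -0.2  1.3] M [-0.109  0.105  0.066] op 0.0078
1.20 [0.5149 0.0433 0.29  ] t10.7 p [0.5148 0.0433 0.29  ] o [-180.    -0.   115.4] F [-0.3  0.8  1.8] M [-0.053  0.235  0.046] op 0.0080
1.23 [0.5149 0.0433 0.29  ] t11.1 p [0.5148 0.0433 0.29  ] o [-180.    -0.   113.7] F [-0.9  0.3  2.7] M [-0.048  0.295  0.074] op 0.0076
1.26 [0.5149 0.0433 0.29  ] t11.4 p [0.5149 0.0433 0.29  ] o [-180.   -0.  112.] F [-2.4  0.4  2.3] M [-0.023  0.388  0.081] op 0.0078
1.29 [0.5146 0.0433 0.29  ] t12.1 p [0.5147 0.0433 0.29  ] o [180.    0.  110.2] F [-0.1  0.4  1.9] M [-0.02   0.002  0.129] op 0.0076
1.32 [0.5146 0.0433 0.29  ] t12.5 p [0.5147 0.0433 0.29  ] o [180.    0.  108.6] F [ 0.6 -0.1  0.3] M [-0.049 -0.181  0.096] op 0.0077
1.35 [0.5149 0.0432 0.29  ] t13.2 p [0.5148 0.0433 0.29  ] o [-180.    -0.   106.8] F [0.1 0.3 2.2] M [-0.021 -0.103  0.093] op 0.0076
1.38 [0.5149 0.0432 0.29  ] t13.5 p [0.5149 0.0433 0.29  ] o [-180.    -0.   105.1] F [-0.4  0.8  1.5] M [ 0.09  -0.022  0.122] op 0.0080
1.41 [0.5149 0.0432 0.29  ] t13.8 p [0.5149 0.0433 0.29  ] o [-180.    -0.   103.4] F [-0.2  0.8  2.4] M [ 0.099 -0.028  0.102] op 0.0079
1.44 [0.5149 0.0432 0.29  ] t14.2 p [0.5149 0.0433 0.29  ] o [180.   -0.  101.7] F [1.1 1.  1.4] M [ 0.097 -0.094  0.228] op 0.0078
```

```bash
python3 - <<'E'
from h import *
P=np.array([.5149,.0432,.29]); p=1.44
for i in range(4): s=st(); r.wait(.05)
while p<1.47 and abs(s["torque"][2])<.25:
    p+=.01; go(P,p); r.wait(.1); s=st("%.2f"%p)
E
```

```text
t14.2 p [0.5149 0.0433 0.29  ] o [180.   -0.  101.7] F [1.1 1.  1.4] M [ 0.097 -0.094  0.228] op 0.0078
 t14.2 p [0.5149 0.0433 0.29  ] o [-180.    -0.   101.7] F [0.  0.7 1.9] M [ 0.16  -0.105  0.248] op 0.0078
 t14.3 p [0.5149 0.0433 0.29  ] o [180.   -0.  101.7] F [0.1 1.  1.7] M [ 0.126 -0.056  0.231] op 0.0078
 t14.3 p [0.5149 0.0433 0.29  ] o [-180.    -0.   101.7] F [0.3 2.  1.9] M [ 0.162 -0.007  0.233] op 0.0079
1.45 t14.8 p [0.5149 0.0433 0.29  ] o [180.   -0.  101.1] F [0.7 1.2 1.4] M [0.224 0.063 0.26 ] op 0.0075
```

The hard stop came at about 1.45 rad of key angle, which is the 1.25 rad stop plus the blade's play; torque was 0.23–0.26 N m, so the bolt is out. Next I estimate the slot angle from the first top picture and turn back.

```bash
python3 - <<'E'
from h import *
s=r.snapshot("top"); f=cv2.imread("pics/top0.png"); g=cv2.cvtColor(f,cv2.COLOR_BGR2HSV)
for rad in (.013,.0165,.019):
    row=[]
    for q in np.arange(-1,.5,.1):
        a=np.radians(YB)-q
        u=proj(s,[.5133+rad*np.cos(a),.0418+rad*np.sin(a),.099]).astype(np.float32)
        v=cv2.remap(f,u[:1].reshape(1,1),u[1:].reshape(1,1),cv2.INTER_LINEAR)[0,0]; row.append("%.1f:%d"%(q,v[1]))
    print(rad,row)
P=np.array([.5149,.0432,.29]); p=1.45
while p>0.05:
    p-=.1; go(P,p); r.wait(.05); P=relax(P,p,n=2); t=r.sense()
    if abs(t["torque"][2])>.2: break
    if int(p*10)%3==0: st("%.2f %s"%(p,np.round(P,4)))
st("end %.2f %s"%(p,np.round(P,4)))
E
```

```text
0.013 ['-1.0:158', '-0.9:153', '-0.8:150', '-0.7:150', '-0.6:133', '-0.5:94', '-0.4:80', '-0.3:102', '-0.2:126', '-0.1:165', '-0.0:181', '0.1:186', '0.2:174', '0.3:158', '0.4:115']
0.0165 ['-1.0:172', '-0.9:166', '-0.8:163', '-0.7:163', '-0.6:157', '-0.5:143', '-0.4:86', '-0.3:48', '-0.2:53', '-0.1:98', '-0.0:142', '0.1:171', '0.2:169', '0.3:155', '0.4:127']
0.019 ['-1.0:162', '-0.9:161', '-0.8:151', '-0.7:158', '-0.6:157', '-0.5:135', '-0.4:99', '-0.3:48', '-0.2:43', '-0.1:69', '-0.0:112', '0.1:163', '0.2:160', '0.3:144', '0.4:142']
1.25 [0.5149 0.0432 0.29  ] t15.4 p [0.5148 0.0431 0.2899] o [-180.     0.   112.3] F [-1.3  0.2  0.8] M [-0.053  0.076 -0.012] op 0.0078
0.95 [0.5144 0.0428 0.29  ] t17.0 p [0.5143 0.0428 0.2899] o [-180.    -0.   129.5] F [-1.1 -2.1 -0.7] M [-0.404  0.258 -0.039] op 0.0079
0.65 [0.5141 0.0426 0.29  ] t18.2 p [0.5141 0.0426 0.29  ] o [180.    0.  146.7] F [-0.6 -1.2 -0.2] M [-0.446  0.158 -0.096] op 0.0079
0.35 [0.5141 0.0423 0.29  ] t19.4 p [0.5141 0.0424 0.29  ] o [180.    0.  163.9] F [ 0.3 -1.3 -1. ] M [-0.231  0.008 -0.01 ] op 0.0082
0.05 [0.5141 0.0423 0.29  ] t20.3 p [0.5141 0.0423 0.29  ] o [ 180.    0. -179.] F [ 0.9 -1.8 -0.7] M [-0.282 -0.169 -0.026] op 0.0078
end 0.05 [0.5141 0.0423 0.29  ] t20.3 p [0.5141 0.0423 0.29  ] o [ 180.    0. -179.] F [ 0.9 -1.8 -0.7] M [-0.282 -0.169 -0.026] op 0.0078
```

The slot lies at about -0.28. I turn there and feel by lifting gently, with a limit of 8 N.

```bash
python3 - <<'E'
from h import *
P=np.array([.5141,.0423,.29]); p=.05
while p>-.27:
    p-=.11; go(P,p); r.wait(.05); P=relax(P,p,n=2)
s=st("%.2f %s"%(p,np.round(P,4)))
out=False
for q in (-.28,-.20,-.36,-.12,-.44):
    go(P,q); r.wait(.1); P=relax(P,q,n=2); z0=P[2]; F0=r.sense()["contact_force"][2]; ok=True
    for k in range(1,11):
        P[2]=z0+k*.0006; go(P,q); r.wait(.06); s=r.sense(); d=s["contact_force"][2]-F0
        if abs(d)>6: ok=False; break
    st("q %.2f k %d dF %.1f %s"%(q,k,d,np.round(P,4)))
    if ok: break
    P[2]=z0; go(P,q); r.wait(.1)
E
```

```text
-0.28 [0.5143 0.042  0.29  ] t21.6 p [0.5143 0.0421 0.29  ] o [ 180.    0. -160.] F [ 1.1 -0.1 -0.1] M [-0.088 -0.06   0.031] op 0.0077
q -0.28 k 10 dF -0.8 [0.5143 0.042  0.296 ] t25.0 p [0.5143 0.042  0.296 ] o [ 180.     0.  -159.8] F [-0.  -0.8 -0.9] M [ 0.017 -0.017 -0.026] op 0.0078
```

It rose 6 mm freely, so the tooth is under the slot. I draw it out and look.

```bash
python3 - <<'E'
from h import *
P=np.array([.5143,.042,.296]); q=-.28
while P[2]<.324:
    P[2]+=.002; go(P,q,.04); s=r.sense()
    if np.linalg.norm(s["contact_force"])>8: st("STOP"); break
    if np.hypot(*s["contact_force"][:2])>3: P=relax(P,q,n=1)
else:
    r.servo_line([P[0],P[1],.40])
st()
f=r.snapshot("side")["frame"];t=r.snapshot("top")["frame"]
a=cv2.resize(f[70:230,200:340],(490,560),interpolation=cv2.INTER_CUBIC)
b=cv2.resize(t[180:280,225:300],(300,400),interpolation=cv2.INTER_CUBIC); b=np.vstack([b,np.zeros((160,300,3),np.uint8)])
cv2.imwrite("pics/s3.png",np.hstack([a,b])[:,:,::-1])
E
```

```text
t29.2 p [0.5143 0.042  0.3992] o [ 1.800e+02 -1.000e-01 -1.598e+02] F [ 0.2  0.2 -1.5] M [0.088 0.054 0.005] op 0.0080
```

View pics/s3.png

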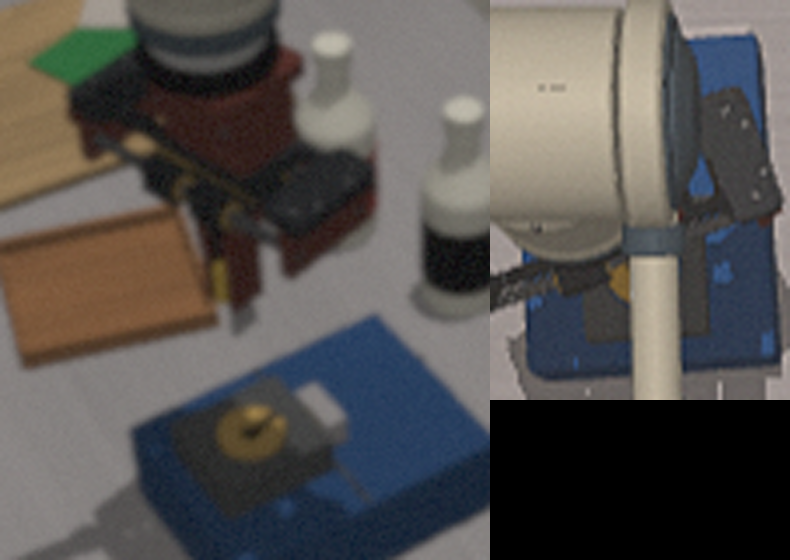

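The key is out and held in the fingers (silver blade at about (240,318) in the crop), and the lock is empty with its slot visible. Next I tilt it over the tray and lower it, feeling for contact.

```bash
python3 - <<'E'
from h import *
from scipy.spatial.transform import Rotation as Ro
C=np.array([.515,.312]); a=np.radians(-12.18); u=np.array([np.cos(a),np.sin(a)]); t=np.radians(52)
d=np.array([*(np.sin(t)*u),-np.cos(t)])
best=None
for sg in (1,-1):
    y=sg*np.array([-u[1],u[0],0]); x=np.cross(y,d); o=Ro.from_matrix(np.c_[x,y,d]).as_euler("xyz",degrees=True)
    tip=np.array([*(C+.03*u),.012]); T=tip-.214*d
    hi=T+[0,0,.12]
    j=r.inverse_kinematics(hi,o); jl=r.inverse_kinematics(T,o)
    print(sg,"tool x z",x[2],np.round(o,1),T.round(3),None if j is None else np.round(j,0),None if jl is None else np.round(jl,0))
    if j is not None and jl is not None and (best is None or abs(j[5])<best[0]): best=(abs(j[5]),hi,T,o,sg)
_,hi,T,o,sg=best; print("use",sg)
r.reach(hi,o); st(); r.servo_line(T+[0,0,.02],speed=.08); r.wait(.1); s=st(); F0=s["contact_force"]
for k in range(1,16):
    r.servo_line(T+[0,0,.02-.002*k],speed=.03); s=r.sense()
    if s["contact_force"][2]-F0[2]>2: break
print(k); st()
for n in("side","top"):
    f=r.snapshot(n)["frame"]; y,x=(90,160) if n=="side" else (190,100)
    cv2.imwrite(f"pics/l_{n}.png",cv2.resize(f[y:y+110,x:x+110],(395,395),interpolation=cv2.INTER_CUBIC)[:,:,::-1])
cv2.imwrite("pics/s4.png",np.hstack([cv2.imread("pics/l_side.png"),cv2.imread("pics/l_top.png")]))
E
```

```text
1 tool x z -0.788010753606722 [180.   52.  167.8] [0.379 0.341 0.144] [ 51. -16. 111. -51.  66. -13.] [ 51.  -7. 117. -57.  57.   1.]
-1 tool x z 0.788010753606722 [180.  -52.  -12.2] [0.379 0.341 0.144] None None
use 1
 t30.8 p [0.3798 0.3409 0.2639] o [-179.9   52.   167.8] F [-0.7 -0.1 -0.4] M [ 0.109  0.428 -0.005] op 0.0077
 t32.3 p [0.3796 0.3414 0.1645] o [179.9  52.  167.7] F [ 0.4  0.3 -0.7] M [0.135 0.455 0.061] op 0.0076
13
 t35.5 p [0.3796 0.3414 0.1382] o [180.   52.  167.8] F [-1.2 -0.5  2. ] M [-0.018  0.131 -0.05 ] op 0.0079
```

View pics/s4.png

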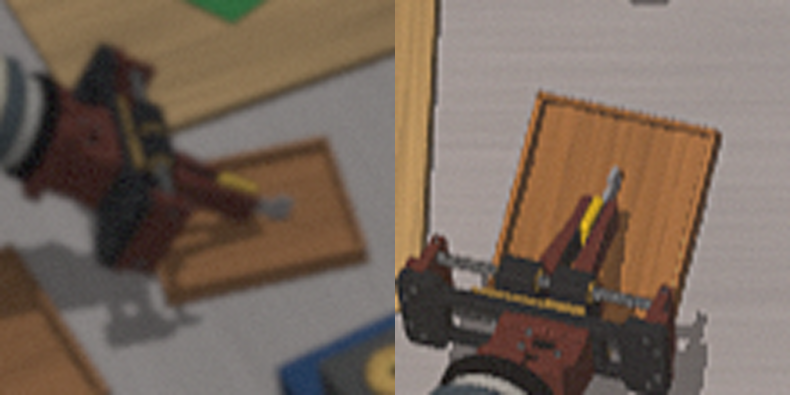

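The key's tip touches the tray floor near the middle, with the blade at about (617,185) in the top crop. I release and back off along the tool axis.

```bash
python3 - <<'E'
from h import *
from scipy.spatial.transform import Rotation as Ro
s=r.sense(); d=Ro.from_euler("xyz",s["orientation"],degrees=True).as_matrix()[:,2]
r.let_go(); r.wait(.3); st("open")
P=s["tcp_pos"]-.05*d; r.servo_line(P,speed=.08); r.servo_line(P+[0,0,.12]); r.move_joints([80,5,70,0,104,0]); r.wait(.3); st()
for n,(y,x,h,w) in dict(side=(110,180,140,170),top=(180,110,110,200)).items():
    f=r.snapshot(n)["frame"]
    cv2.imwrite(f"pics/f_{n}.png",cv2.resize(f[y:y+h,x:x+w],(560,290 if n=="top" else 460) if n=="side" else (700,385),interpolation=cv2.INTER_CUBIC)[:,:,::-1])
    if n=="top":
        hs=cv2.cvtColor(f,cv2.COLOR_RGB2HSV); m=cv2.inRange(hs,(20,120,110),(35,255,255)); k,l,a,c=cv2.connectedComponentsWithStats(m); S=r.snapshot(n)
        print([(ray(S,c[i],.01).round(3),a[i,4]) for i in range(1,k) if a[i,4]>8])
E
```

```text
open t37.2 p [0.3795 0.3413 0.1378] o [180.   52.  167.8] F [ 0.1  0.3 -0.4] M [0.052 0.422 0.018] op 0.0878
 t41.0 p [0.071  0.5966 0.412 ] o [179.   0. 170.] F [-1.  -0.4 -1. ] M [ 0.006 -0.005 -0.058] op 0.0879
[(array([0.522, 0.051, 0.01 ]), np.int32(146)), (array([ 0.51 , -0.293,  0.01 ]), np.int32(114)), (array([0.495, 0.322, 0.01 ]), np.int32(33))]
```

View pics/f_top.png

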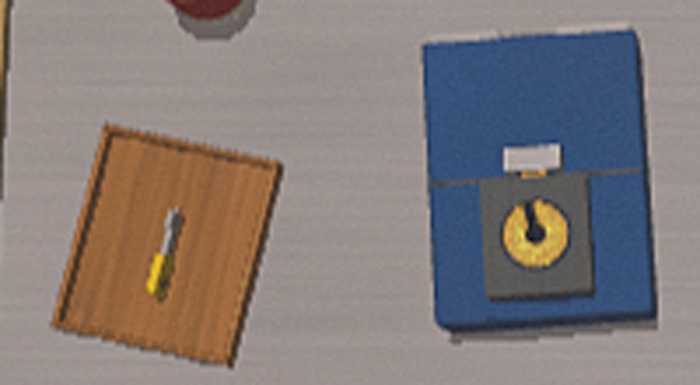

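View pics/f_side.png

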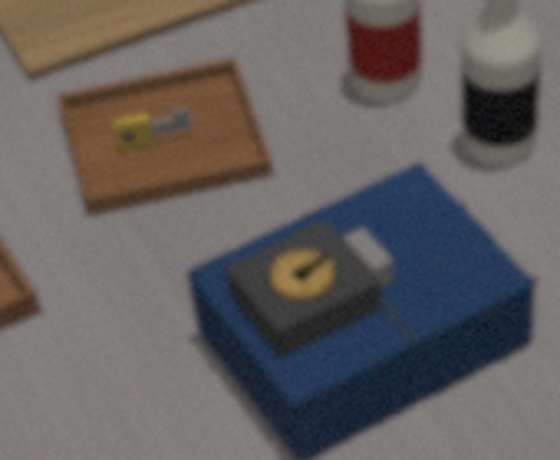

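The key lies in the tray with its bow at about (157,275) and its tooth end at (173,215). The brass bolt bridges the gap into the keeper at (533,174), and the lock is empty.

```bash
python3 -c "
from station import r
r.hand_in()"
```

```text
the job is handed in; nothing more can be done
```

The key is out of the lock and lying in the 150 x 130 mm wooden tray, and I have handed the job in after about 41 s on the clock.

- **Locking:** I turned the key clockwise to the hard stop, at about 1.45 rad of key angle. Torque rose from about 0.1 to 0.26 N m there, below the 0.3 limit. In the last top picture the brass bolt reaches across the gap into the keeper.
- **Finding the exit:** I read the exit slot from the first picture at about -0.28 rad and turned the key back to it. A gentle test lift there rose 6 mm with about 1 N, so it did not catch.
- **Drawing out and laying down:** The key came out with the forces checked staying under 8 N. I tilted it, lowered it until the tip touched the tray floor, let go and backed the arm away.

The last pictures show the key near the middle of the tray and the lock empty. The box, the tray and the two bottles look undisturbed; the last crops did not cover the dish, tubs, plaster block or brush, but the arm did not work near them.

Two checks were weaker. The first two position estimates of the lock differed by about 3 mm, and I corrected this by feel at the grasp. The key also seems to be lying on its narrow edge; if it tips over it stays in the tray.

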